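# Size a masking plug on the taper gauge

### The arm

A 6-joint arm with a two-finger parallel gripper is mounted at the origin on the work surface. World frame = base frame: x ahead of the robot, y to its left, z up, the work surface at z = 0. Lengths are in m, angles in rad, forces in N, time in s.
With the tool pointing down it reaches from about 0.35 to 0.925 m from the base axis. Payload 6.4 kg.
Tool frame: the origin (TCP) lies on the centre line of the jaws, within the pads' length; the fingertips stand 11 mm ahead of it and the grasp point (between the pads) lies 8 mm behind it; z points along the fingers, y is the line along which they close (so a half turn about z gives the same grasp; the last joint's range is limited). The gripper opens to 85 mm and grips with 20 to 120 N. Pads are 22 mm wide; open, the fingers measure 114 mm over their backs; the gripper's body (76 mm by 85 mm) begins 54 mm behind the grasp point. The pads swing forward as they close: fully open they stand 13 mm farther back than shut.
Start: joints at [-1.404, 0.245, 1.558, -0, 1.339, -0.174], TCP at [0.217, -0.613, 0.242] pointing down, gripper open.
Joint ranges: [-3.13, 3.13], [-1.02, 2.26], [0.13, 2.54], [-0.95, 4.09], [0.21, 2.88], [-2.74, 2.74]. Speed limits (rad/s): [2.57, 2.57, 3.14, 3.14, 3.14, 3.14].

### API

Orientations are given as a unit quaternion [x, y, z, w].
In Python, from workcell import r gives the robot as it stands. Calls block until the motion is done:
- r.goto(position, orientation): joint-space move of the TCP to a pose.
- r.move_l(position, ori=None, rate=0.15, until_force=None): straight line of the TCP; ori=None keeps the orientation; rate is the mean speed in m/s. With until_force (N) it stops when the force on the tool has changed by that much, and returns True; else False.
- r.move_joints(angles): joint-space move.
- r.move_gripper(opening, newtons=None): finger opening in m; newtons is the grip in N (None keeps the last); returns when the fingers have stopped.
- r.wait(seconds).
- r.solve_ik(position, orientation): joint angles nearest the present ones, or None.
- r.state(): the state.
- r.capture(name): name is "side" or "top" or "wrist"; returns a dict with "image" (420x560x3 uint8, blue, green, red), "z_map" (420x560 float32, m along the optical axis (not along the pixel's ray), 0 where there is no reading), "intrinsics" (3x3 intrinsics, pixels), "k1" (the pictures are not rectified: a ray, as slopes to the right and down, at radius r is drawn at 1 + k1 r^2 times it, then the intrinsics apply), "eye" and "orientation" of the camera in the world. Camera axes: x right, y down, z forward; pixel columns grow to the right and rows downward; lengths in m; the calibration is good to about 2 mm. A picture is of the moment at which its call begins.
A pose or a line that the arm cannot do raises r.IKError and nothing moves.
- r.sign_off(): hands the job in; it is judged then, once.
Trained networks look in a picture, given as the dict that the camera call returned (one of the last four; its "shot" number tells which), for a name from the list of things; names that differ only in an ending like _2 or _b are one class to them, and where a whole thing is asked for, a point or a joint stands for the part that bears it (a point fixed in the world has none). Each returns a list of dicts, best first, with "conf" (0 to 1); they miss things now and then, are a little off and sometimes report something else, mostly with a low value. They report only what shows in the picture. A call takes as long as a camera call. They do not tell look-alikes from the thing itself.
- r.look_for(name, picture): "point" ([x, y, z] in m, in the coordinates of the camera as it stood for that picture, good to about 4 mm: the middle of the surface that is visible of it).
The state is a dict: "time": time; "qpos": joint angles; "qd": joint speeds; "tau": joint torques, N m; "tcp_pos": TCP position; "tool_rot": TCP orientation; "wrist_force": force on the tool from outside, world axes, zero at the start; "ft_torque": the same for the moment, N m; "grip_width": finger opening in m; "grip_force": force on a finger pad.
Only numpy, scipy, OpenCV 4.12 (cv2) and the standard library are available. Lean on these libraries where they do the work, as an engineer would, in place of code of your own. Each camera call takes 0.05 s, during which the arm holds its last target. There are 200 camera calls.

### The job

Push the gauge's bifold dust cover back until its two panels stand folded flat against each other. Then take the green masking plug from the orange pad and slide it, standing upright on the slot's floor, along the tapered slot from the wide mouth until it wedges; leave it there and last slide the red cursor until its pointer is level with the middle of the plug, to mark the reading. Leave the plugs in the tray and everything else on the bench where they are.

Things in the scene. Friction and masses are not known exactly. Their poses are not given: they have to be found in the camera images.
- gauge: Taper gauge fixed to the bench: grey base 150 x 235 x 10 mm, two aluminium walls (tops 40.5 above the bench) forming a slot along its own y. Origin: on the bench under the slot's centre line; x across, y along the slot towards the wide mouth, z up. Slot floor 10 up. Slot width in mm = 22 + y/5, y from -40 (blind end) to +40. A guide rail (x = 50) stands 53 high. Divisions every 5.
- slot_mouth (a point): Point on the slot's floor on its centre line at y = 66 (gauge frame), 10 above the bench. Here the flared mouth is 59 mm wide, narrowing to 30 at y = 40; from y = 66 to 112 the base is a flat apron.
- slot_end (a point): Point on the slot's floor at y = -40, where the slot is 14 mm wide. A shank wedges where the slot is as wide as it, under a push of a few N towards here; slippery (friction about 0.2). A plug held off the centre line may stop early, on one wall only; it centres itself when its stem is only caged by loosely open fingers. Pushed by one finger from behind it tips forward. The flange rides 1.5 above the walls.
- cover (a joint): Bifold dust cover: two grey panels, each 76 mm wide, 105 long, 5 thick, the first hinged at the gauge's narrow end, the second to the first. Value (rad): turn of the first panel. 0 = lowered, a shallow tent (panels 17 degrees from level, ridge 90 above the bench); 1.25 = end stop, both upright, flat together, 160 high. Stays where it is left.
- cover_edge (a point): Middle of the second panel's free edge (yellow band), its underside: always 54 mm above the bench, 210 x cos(0.30 + value) from the hinge. The edge is 5 thick above this. Pushed towards the hinge (along the gauge's -y, 2 to 6 N, 190 travel) it folds the cover; the panels are coupled.
- cover_hinge (a point): Middle of the fixed hinge line at the gauge's narrow end: x = 0, y = -105, z = 54 in the gauge's frame.
- cursor (a joint): Red cursor sliding on a track beside the slot. Value in m: distance slid from the track's mouth end, growing along the gauge's -y, 0 to 0.135. Friction 2 N; stays where it is left.
- cursor_grip (a point): Middle of the cursor's upright red tab: 12 along the slot, 20 across it, from 24 to 70 above the bench; the point is 58 above the bench, 60 to the -x side of the slot's centre line (gauge frame).
- cursor_tip (a point): Tip of the cursor's flat red pointer (4 wide, top 45 above the bench), at the same y along the slot as the tab, 27 to the -x side of the slot's centre line. Its axes are the gauge's.
- pad: Orange square pad, 90 x 90 x 6, fixed; origin: centre of its underside. Exactly one plug stands on it: the one to be gauged.
- tray: Blue tray, 148 x 88, floor 6 thick, rim 14 high, fixed; origin: centre of its underside. The other two plugs stand in it.
- plug_a: Green hard-nylon masking plug, 80 mm high, standing, 60 g: plain round shank at the bottom (32 high; its diameter is 18, 21 or 24, different on each plug), a flange (diameter 42, from 32 to 37 up) and a round stem to hold (diameter 16, from 37 to 80 up). The three differ only in the shank. Origin: centre of its underside, z up along its axis.
- plug_b: Green hard-nylon masking plug, 80 mm high, standing, 60 g: plain round shank at the bottom (32 high; its diameter is 18, 21 or 24, different on each plug), a flange (diameter 42, from 32 to 37 up) and a round stem to hold (diameter 16, from 37 to 80 up). The three differ only in the shank. Origin: centre of its underside, z up along its axis.
- plug_c: Green hard-nylon masking plug, 80 mm high, standing, 60 g: plain round shank at the bottom (32 high; its diameter is 18, 21 or 24, different on each plug), a flange (diameter 42, from 32 to 37 up) and a round stem to hold (diameter 16, from 37 to 80 up). The three differ only in the shank. Origin: centre of its underside, z up along its axis.
- tape: Bystander: roll of cream masking tape lying flat, diameter 92, 30 high; origin: centre of its underside.
- sanding_block: Bystander: pink sanding block, 66 x 100 x 28; origin: centre of its underside.
- mixing_cup: Bystander: white mixing cup, diameter 80, 100 high; origin: centre of its underside.
- filler_tin: Bystander: red-banded filler tin, diameter 90, 70 high; origin: centre of its underside.
Not all that is in view belongs to the job. What is shaped like the plug_b but brown or yellow is not meant.

How it is judged:
By the outcome, as a careful person would: the job done as asked, in the order asked, and still so for the second after the job is handed in, with the robot touching nothing.
It also fails if it takes over 66 s, if anything falls off the work surface, if the arm or the gripper's body presses on something with over 40 N, if the wrist force passes 120 N, or if a joint passes its speed limit or range.

## Working session

There is one attempt and no reset: what is moved stays moved. The work goes in short steps, each a Python script; the robot and the scene stay as the last script left them, time stands still between calls to the robot, and variables do not carry over. Pictures are saved under pics/ and viewed, at most 10 in all, crops included, and the job is handed in when it is done.

```bash
mkdir -p pics; ls
cat > h.py <<'E'
import numpy as np, cv2
from scipy.spatial.transform import Rotation as R
from workcell import r
def cloud(c):
    K=c["intrinsics"];h,w=c["z_map"].shape
    v,u=np.mgrid[0:h,0:w]
    xd=np.stack([(u-K[0][2])/K[0][0],(v-K[1][2])/K[1][1]],-1)
    x=xd.copy()
    for _ in range(20): x=xd/(1+c["k1"]*(x**2).sum(-1,keepdims=True))
    z=c["z_map"]
    p=np.concatenate([x*z[...,None],z[...,None]],-1)
    W=p@R.from_quat(c["orientation"]).as_matrix().T+np.array(c["eye"])
    W[z==0]=np.nan
    return W
def tow(c,p): return R.from_quat(c["orientation"]).apply(p)+np.array(c["eye"])
def down(yaw): # tool z down, tool y axis at world angle yaw
    y=np.array([np.cos(yaw),np.sin(yaw),0]);z=np.array([0,0,-1.]);x=np.cross(y,z)
    return R.from_matrix(np.stack([x,y,z],1)).as_quat()
E
python3 - <<'E'
from h import *
import pickle
for n in ["top","side"]:
    c=r.capture(n); cv2.imwrite(f"pics/{n}0.png",c["image"]); pickle.dump(c,open(n+"0.pkl","wb"))
    print(n,c["eye"],c["orientation"],c["k1"])
    for k in ["gauge","cover_edge","cover","cursor_grip","cursor_tip","pad","tray","plug_a"]:
        print(k,[(np.round(tow(c,d["point"]),3).tolist(),round(d["conf"],2)) for d in r.look_for(k,c)][:4])
s=r.state();print(s["time"],s["tcp_pos"],s["tool_rot"])
E
```

```text
pics
top [0.4266605  0.00548511 0.92683567] [-0.70260403  0.70542842 -0.07403561  0.05689505] 0.0338001580754604
gauge [([0.48, -0.338, 0.043], 0.7), ([0.538, 0.006, 0.058], 0.69)]
cover_edge [([0.56, 0.053, 0.074], 0.78)]
cover [([0.55, 0.003, 0.076], 0.91), ([0.508, 0.09, 0.045], 0.16)]
cursor_grip []
cursor_tip [([0.504, 0.094, 0.047], 0.47)]
pad [([0.455, 0.292, 0.003], 0.84), ([0.362, -0.021, 0.03], 0.64), ([0.542, 0.003, 0.058], 0.45)]
tray [([0.44, -0.323, 0.008], 0.93)]
plug_a [([0.41, -0.319, 0.038], 0.89), ([0.478, -0.339, 0.042], 0.88), ([0.576, -0.339, 0.034], 0.86), ([0.45, 0.286, 0.043], 0.82)]
side [ 0.46916446 -0.68215754  0.7698996 ] [ 0.92454169 -0.05084204  0.03049927 -0.37644063] -0.05967251656291015
gauge [([0.536, -0.039, 0.048], 0.55)]
cover_edge [([0.56, 0.051, 0.073], 0.58)]
cover [([0.548, -0.029, 0.075], 0.73)]
cursor_grip [([0.506, 0.083, 0.041], 0.52)]
cursor_tip [([0.505, 0.084, 0.047], 0.48)]
pad [([0.459, 0.281, 0.005], 0.59)]
tray [([0.431, -0.346, 0.007], 0.9)]
plug_a [([0.406, -0.332, 0.042], 0.95), ([0.57, -0.275, 0.033], 0.77), ([0.486, -0.35, 0.04], 0.68), ([0.576, -0.352, 0.035], 0.66)]
0.9 [ 0.21728291 -0.61262285  0.24231275] [ 9.85510838e-01  1.69612463e-01 -3.05928593e-06  1.96000216e-05]
```

View pics/top0.png

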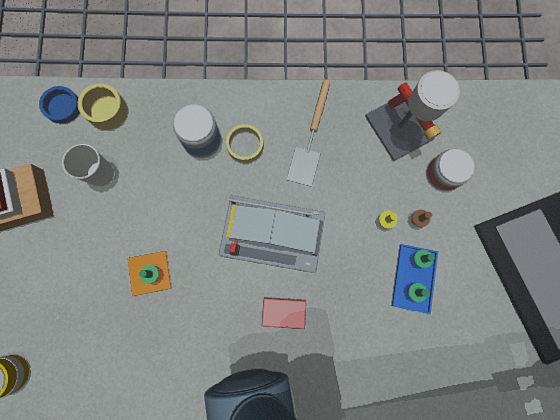

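View pics/side0.png

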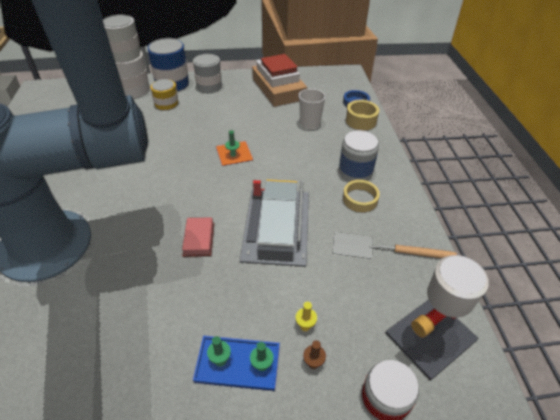

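Top view: the gauge is around (270,235), with the yellow cover edge at (232,220) on its left (the mouth end) and the red cursor at (234,248). The green plug stands on the orange pad at (149,272), and the tray is at (415,278). The side view agrees. Next I'll fit the gauge pose.

Run:
```python
from h import *
import pickle
for n in ["top0","side0"]:
    c=pickle.load(open(n+".pkl","rb"));W=cloud(c);im=c["image"].astype(int)
    x,y,z=np.moveaxis(W,-1,0)
    b=(abs(x-.54)<.12)&(abs(y)<.16)
    m=b&(z>.006)&(z<.12)
    m=cv2.morphologyEx(m.astype(np.uint8),cv2.MORPH_OPEN,np.ones((3,3)))
    nn,l,st,ce=cv2.connectedComponentsWithStats(m);k=1+np.argmax(st[1:,4]);m=l==k
    print(n,"base",cv2.minAreaRect(W[m][:,:2].astype(np.float32)*1000),np.nanmedian(z[(abs(x-.54)<.25)&(abs(y)<.3)]))
    hsv=cv2.cvtColor(c["image"],cv2.COLOR_BGR2HSV);H,S,V=np.moveaxis(hsv,-1,0)
    ye=b&(H>20)&(H<35)&(S>120)&(z>.04);re=b&((H<8)|(H>172))&(S>140)&(z>.03)
    print("yellow",ye.sum(),np.median(W[ye],0),cv2.minAreaRect(W[ye][:,:2].astype(np.float32)*1000))
    print("red",re.sum(),np.median(W[re],0),np.median(W[re&(z>.06)],0),(re&(z>.06)).sum())
    p=(abs(x-.455)<.08)&(abs(y-.29)<.08)
    g=p&(H>45)&(H<85)&(S>80); gz=g&(z>.07)
    print("plug",g.sum(),np.median(W[g],0),"stem",gz.sum(),np.median(W[gz],0))
    o=p&(H>5)&(H<22)&(S>140);print("pad",cv2.minAreaRect(W[o][:,:2].astype(np.float32)*1000),np.median(z[o]))
c=r.capture("wrist");s=r.state();T=R.from_quat(s["tool_rot"])
print("cam in tool",T.inv().apply(np.array(c["eye"])-s["tcp_pos"]),(T.inv()*R.from_quat(c["orientation"])).as_matrix().round(2),c["intrinsics"])
```

```text
top0 base ((547.6536254882812, 4.7710723876953125), (234.7137451171875, 149.85714721679688), 79.6872787475586) 0.0004564863831678645
yellow 86 [0.57152632 0.09880334 0.06087755] ((570.4281005859375, 99.3404769897461), (6.623884677886963, 72.67802429199219), 79.31305694580078)
red 48 [0.5090408  0.0922517  0.06917452] [0.50868121 0.09404263 0.06949614] 41
plug 240 [0.45192543 0.27842728 0.04306849] stem 46 [0.4529327  0.28167536 0.08595422]
pad ((456.03826904296875, 293.820556640625), (88.85501098632812, 88.4940414428711), 10.751716613769531) 0.0056903779525177
side0 base ((544.7648315429688, 2.06219482421875), (237.26426696777344, 149.64878845214844), 79.66679382324219) -0.0005799093766267749
yellow 0 [nan nan nan] ((0.0, 0.0), (0.0, 0.0), 0.0)
red 34 [0.50606462 0.08685223 0.06559808] [0.50654561 0.08739996 0.06851719] 21
plug 119 [0.45025266 0.27370333 0.0428987 ] stem 14 [0.45029739 0.27549577 0.08320239]
pad ((452.8125, 290.6111755371094), (85.27267456054688, 90.74143981933594), 11.239188194274902) 0.004907213041021041
cam in tool [ 0.07003523  0.0008343  -0.13177943] [[-0.   -0.96 -0.28]
 [ 1.   -0.   -0.  ]
 [-0.   -0.28  0.96]] [[296.09696605   0.         273.61839634]
 [  0.         296.09696605 209.61072784]
 [  0.           0.           1.        ]]
  return _methods._mean(a, axis=axis, dtype=dtype,
  ret = um.true_divide(
```

```bash
cat >> h.py <<'E'
TH=np.radians(79.67-90); O=np.array([.5521,.0079,0])
G=R.from_euler("z",TH)
def g2w(p): return G.apply(np.array(p,float)/1000)+O
def w2g(p): return G.inv().apply(np.asarray(p)-O)*1000
def gori(tilt=0): # tool y=gauge x, tool x=gauge +y, leaning back by tilt
    s,c=np.sin(tilt),np.cos(tilt)
    return (G*R.from_matrix(np.array([[0,c,-s],[1,0,0],[0,-s,-c]]).T)).as_quat()
E
python3 - <<'E'
from h import *
q=gori(np.radians(25))
r.move_gripper(0.0)
r.goto(g2w([0,140,160]),q)
r.move_l(g2w([0,135,58]),rate=.2)
print(r.state()["time"])
f0=np.array(r.state()["wrist_force"])
print(r.move_l(g2w([0,-78,58]),rate=.12,until_force=20),w2g(r.state()["tcp_pos"]),r.state()["wrist_force"],f0)
print(r.move_l(g2w([0,-95,58]),rate=.03,until_force=9),w2g(r.state()["tcp_pos"]),r.state()["wrist_force"],r.state()["time"])
c=r.capture("side");cv2.imwrite("pics/side1.png",c["image"])
E
```

```text
5.35
False [  0.15220644 -77.59242029  58.0793424 ] [ 0.5559152  -0.78490939 -0.05767105] [ 0.1815206   0.55003445 -0.15876734]
True [  0.20124735 -82.26337276  57.7552752 ] [1.32483119 5.4446139  3.25151135] 7.6167
```

View pics/side1.png

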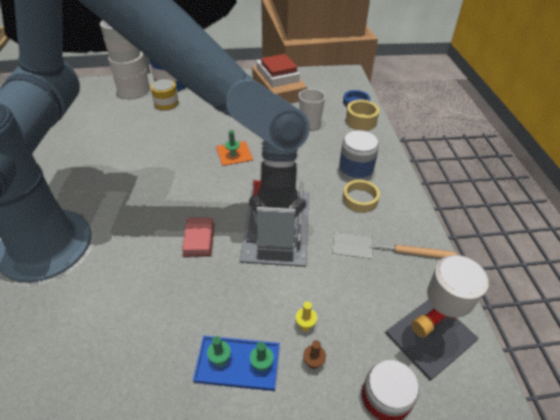

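The side view shows the panel near upright at (276,228) with the fingers behind it. I'll press a little further to confirm it has reached the stop, then retreat and check the panel angle.

Run:
```python
from h import *
q=gori(np.radians(25))
print(r.move_l(g2w([0,-95,58]),rate=.03,until_force=10),w2g(r.state()["tcp_pos"]),r.state()["wrist_force"])
r.move_l(g2w([0,-40,62]),rate=.15)
r.move_l(g2w([0,40,170]),gori(0),rate=.25)
print(r.state()["time"])
for n in ["top","side"]:
    c=r.capture(n);W=cloud(c);g=w2g(W.reshape(-1,3)).reshape(W.shape)
    m=(abs(g[...,0])<32)&(g[...,1]<-75)&(g[...,1]>-150)&(g[...,2]>40)&(g[...,2]<190)
    p=g[m]
    for a,b in [(50,70),(70,90),(90,110),(110,130),(130,150),(150,170)]:
        s=p[(p[:,2]>a)&(p[:,2]<b)]; 
        if len(s):print(n,a,b,len(s),s[:,1].min().round(1),np.median(s[:,1]).round(1),s[:,1].max().round(1))
c=r.capture("wrist");cv2.imwrite("pics/wr1.png",c["image"]);import pickle;pickle.dump(c,open("wr1.pkl","wb"))
```

```text
True [  0.27965002 -82.26743907  57.66175824] [1.45785816 5.47012462 3.60432069]
9.0167
top 50 70 23 -94.9 -94.4 -94.1
top 70 90 27 -95.3 -94.9 -94.5
top 90 110 29 -95.8 -95.3 -94.8
top 110 130 31 -96.2 -95.8 -95.5
top 130 150 33 -96.6 -96.1 -95.9
top 150 170 166 -106.4 -100.6 -96.2
side 50 70 152 -113.9 -110.6 -107.7
side 70 90 191 -113.1 -110.1 -106.4
side 90 110 198 -113.7 -109.8 -107.1
side 110 130 203 -111.3 -109.4 -106.6
side 130 150 224 -111.6 -108.8 -106.2
side 150 170 200 -112.0 -107.2 -98.1
```

View pics/wr1.png

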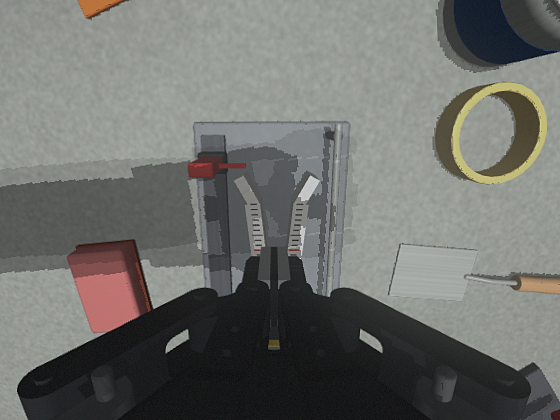

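The wrist view shows the slot open: flared walls at (245,185)–(312,185), the cursor tab at (207,165) with its pointer tip at about (245,165), and the pad corner at the top left. The cover depth profile is upright at the end stop. Next I'll refine the slot axis and look at the plug from close up.

```bash
cat >> h.py <<'E'
def gori2(): # tool x = gauge -x, tool y = gauge +y... closes along the slot
    return (G*R.from_matrix(np.array([[-1,0,0],[0,1,0],[0,0,-1]]).T)).as_quat()
def hsvm(c,lo,hi,s): 
    h=cv2.cvtColor(c["image"],cv2.COLOR_BGR2HSV);H,S=h[...,0],h[...,1]
    return (((H>=lo)&(H<=hi)) if lo<hi else ((H>=lo)|(H<=hi)))&(S>s)
E
python3 - <<'E'
from h import *
import pickle
c=pickle.load(open("wr1.pkl","rb"));g=w2g(cloud(c).reshape(-1,3)).reshape(420,560,3)
m=(g[...,2]>36)&(g[...,2]<46)&(abs(g[...,0])<48)&~hsvm(c,172,8,120)
for y in [62,55,48,40,35,30,25,20,15]:
    p=g[m&(abs(g[...,1]-y)<2.5)]; L=p[p[:,0]<0,0];Rr=p[p[:,0]>0,0]
    if len(L)>3 and len(Rr)>3: print(y,L.min().round(1),L.max().round(1),Rr.min().round(1),Rr.max().round(1),"mid",((L.max()+Rr.min())/2).round(1),"w",22+y/5)
m=(g[...,2]>47)&(g[...,2]<60)&(g[...,0]>40)&(g[...,0]<60);p=g[m]
for a,b in[(-20,10),(30,50),(70,100),(100,120)]:
    s=p[(p[:,1]>a)&(p[:,1]<b)]
    if len(s):print("rail",a,len(s),np.median(s,0))
print("rail y",p[:,1].max())
b=(g[...,2]>5)&(g[...,2]<15)&(abs(g[...,0])<85);print("base ymax",np.percentile(g[b][:,1],99.7),"x",np.percentile(g[b&(g[...,1]>70)][:,0],[.5,99.5]))
re=hsvm(c,172,8,120)&(abs(g[...,0]+45)<45)&(abs(g[...,1]-60)<70)
t=re&(g[...,2]>66);print("tab",g[t].min(0),g[t].max(0)); t=re&(g[...,2]<50)&(g[...,0]>-45)&(g[...,2]>40);print("ptr",g[t].min(0),g[t].max(0),np.median(g[t],0))
r.move_gripper(.06)
r.goto([.452,.284,.21],gori2())
c=r.capture("wrist");W=cloud(c);pickle.dump(c,open("wr2.pkl","wb"))
gm=hsvm(c,45,85,80)&(np.hypot(W[...,0]-.452,W[...,1]-.284)<.05)
t=gm&(W[...,2]>.082);f=gm&(W[...,2]>.038)&(W[...,2]<.047)
for k in (t,f):
    print(k.sum(),np.median(W[k],0)); 
    if k.sum()>5: print(cv2.minEnclosingCircle((W[k][:,:2]*1000).astype(np.float32)))
print(r.state()["time"],r.state()["qpos"]);cv2.imwrite("pics/wr2.png",c["image"])
E
```

```text
62 -36.8 -25.2 26.4 38.4 mid 0.6 w 34.4
55 -35.3 -21.2 22.8 36.0 mid 0.8 w 33.0
48 -31.1 -17.7 19.2 31.9 mid 0.8 w 31.6
40 -28.1 -14.2 15.7 29.5 mid 0.8 w 30.0
35 -27.8 -14.1 15.0 28.8 mid 0.4 w 29.0
30 -27.1 -13.4 14.3 28.7 mid 0.5 w 28.0
25 -27.2 -13.3 14.2 28.1 mid 0.4 w 27.0
20 -26.5 -12.5 13.3 27.2 mid 0.4 w 26.0
15 -25.7 -11.7 13.3 27.4 mid 0.8 w 25.0
rail -20 203 [50.03204237 -4.66063194 52.59930887]
rail 30 155 [49.95729296 40.20915842 52.5589697 ]
rail 70 278 [50.22993065 86.08047913 52.48206682]
rail 100 86 [ 50.40378553 104.55728218  52.57761186]
rail y 108.49297936689696
base ymax 111.25417331523637 x [-77.39601528  69.81828193]
tab [-68.46519551  50.01123789  67.03525135] [-49.65054023  81.05467973 241.86392547]
ptr [-44.52427625  -5.82342323  40.38424864] [-13.60942874  76.32043341  46.09641554] [-33.98259297  74.4595841   44.47661951]
60 [0.43610902 0.27035777 0.29168306]
((435.5431213378906, 266.661865234375), 29.796260833740234)
582 [0.44215417 0.27649214 0.0431607 ]
((451.10137939453125, 280.5543212890625), 20.724071502685547)
10.8417 [ 3.47015361e-01  4.97859515e-03  1.88292684e+00 -2.65036566e-04
  1.25386194e+00 -1.04130911e+00]
```

```bash
sed -i 's/^TH=.*/TH=np.radians(79.67-90); O=np.array([.5525,.0078,0])/' h.py
python3 - <<'E'
from h import *
q=gori2()
r.move_l([.4516,.2809,.061],q,rate=.2)
r.move_gripper(0.0,25)
s=r.state();print(s["grip_width"],s["grip_force"],s["wrist_force"],s["tcp_pos"])
r.move_l([.4516,.2809,.15],rate=.2)
r.move_l(g2w([0,84,150]),rate=.3)
r.move_l(g2w([0,84,75]),rate=.2)
print(r.move_l(g2w([0,84,62]),rate=.03,until_force=3),w2g(r.state()["tcp_pos"]),r.state()["wrist_force"])
r.move_gripper(.0185)
s=r.state();print(s["grip_width"],s["wrist_force"],s["time"])
c=r.capture("wrist");cv2.imwrite("pics/wr3.png",c["image"])
E
```

```text
0.015639973383760036 24.44835126399994 [-1.10817341  0.43997347  6.55591055] [0.4522223  0.28113863 0.06190753]
True [ 1.16545426 84.23425037 65.67683296] [0.83035969 0.19711914 2.36835877]
0.018517140882520648 [-0.92092983  0.25192853  0.25883426] 14.8167
```

View pics/wr3.png

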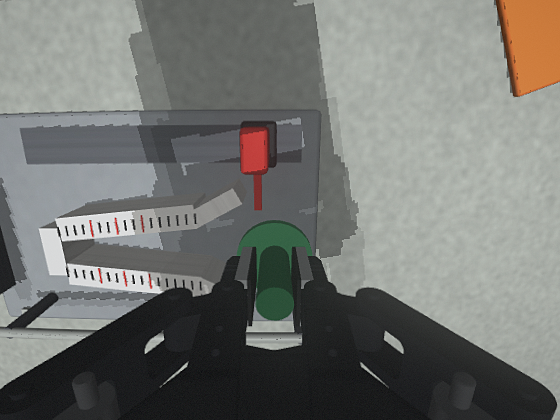

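The plug stands caged on the apron at about (275,270) in the image, with the slot to its left. Next I'll slide it in.

Run:
```python
from h import *
print(r.move_l(g2w([0,60,65.5]),rate=.06,until_force=5),w2g(r.state()["tcp_pos"]),r.state()["wrist_force"])
print(r.move_l(g2w([0,-35,65.5]),rate=.05,until_force=5),w2g(r.state()["tcp_pos"]),r.state()["wrist_force"])
s=r.state();print(s["grip_width"],s["time"])
c=r.capture("wrist");cv2.imwrite("pics/wr4.png",c["image"])
```

```text
False [4.25341025e-02 5.96383785e+01 6.55245989e+01] [ 0.18930345 -0.21812655 -0.17305252]
True [ -0.1310529  -25.08048991  65.55304024] [0.33232857 1.58293658 3.32340528]
0.0183133931121932 16.9417
```

View pics/wr4.png

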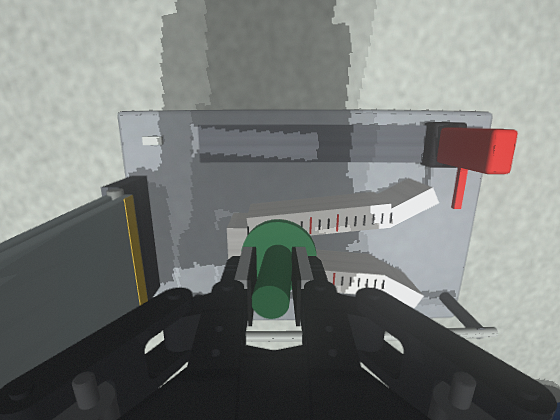

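The plug is in the slot at about (275,265). I'll measure its position and tilt from the cloud before releasing it.

```bash
cat >> h.py <<'E'
def plug(c,lo=42,hi=54):
    g=w2g(cloud(c).reshape(-1,3)).reshape(420,560,3)
    gm=hsvm(c,45,85,80)&(abs(g[...,0])<40)&(abs(g[...,1])<60)
    gm=cv2.erode(gm.astype(np.uint8),np.ones((3,3)))>0
    p=g[gm&(g[...,2]>lo)&(g[...,2]<hi)]
    A=np.c_[p[:,:2],np.ones(len(p))];k=np.linalg.lstsq(A,p[:,2],rcond=None)[0]
    res=abs(A@k-p[:,2]);ok=res<1.5;k=np.linalg.lstsq(A[ok],p[ok,2],rcond=None)[0]
    cc=cv2.minEnclosingCircle(p[ok][:,:2].astype(np.float32))
    print("flange n",ok.sum(),"tilt deg x,y",np.degrees(k[:2]).round(2),"z@c",(k@[*cc[0],1]).round(2),"circle",np.round(cc[0],1),round(cc[1],1))
    t=g[gm&(g[...,2]>84)&(g[...,2]<96)]
    if len(t)>5: print("top",len(t),np.median(t,0).round(1),cv2.minEnclosingCircle(t[:,:2].astype(np.float32)))
    return g
E
python3 - <<'E'
from h import *
plug(r.capture("wrist"))
c=r.capture("side");plug(c);cv2.imwrite("pics/s4.png",cv2.resize(c["image"][150:290,210:350],None,fx=4,fy=4))
E
```

```text
flange n 1344 tilt deg x,y [0.04 5.55] z@c 47.7 circle [ -4.6 -23.2] 19.2
top 1123 [ -2.1 -27.2  90.3] ((-0.4067481458187103, -27.345382690429688), 8.157187461853027)
flange n 0 tilt deg x,y [0. 0.] z@c 0.0 circle [0. 0.] 0.0
```

View pics/s4.png

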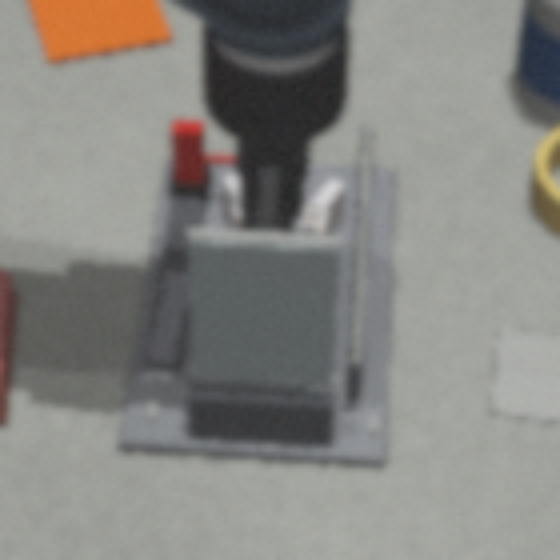

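The plug wedged while leaning 5.5° forward, because the cage gap was too loose. I'll back it off, square it with a light grip, then slide it in again with a tighter cage.

Run:
```python
from h import *
r.move_l(g2w([0,-12,65.5]),rate=.05)
print(r.state()["wrist_force"])
r.move_gripper(0.0,20)
r.move_gripper(.0166)
print(r.state()["grip_width"])
r.wait(.2)
plug(r.capture("wrist"))
print(r.move_l(g2w([0,-35,65.5]),rate=.03,until_force=4),w2g(r.state()["tcp_pos"]),r.state()["wrist_force"])
plug(r.capture("wrist"))
r.wait(.2)
s=r.state();print(w2g(s["tcp_pos"]),s["wrist_force"],s["grip_width"],s["time"])
```

```text
[ 0.18296027 -0.28418028 -0.20678155]
0.01641928319564333
flange n 1319 tilt deg x,y [-0.02 -0.09] z@c 47.13 circle [ -2.6 -13. ] 19.7
top 1084 [ -1.9 -13.3  90. ] ((0.24257361888885498, -13.10529613494873), 8.183720588684082)
True [ 1.56149031e-02 -2.23170785e+01  6.55731113e+01] [0.70211094 1.19859286 3.083645  ]
flange n 1355 tilt deg x,y [-0.3  2. ] z@c 47.26 circle [ -2.1 -22.3] 19.6
top 1072 [ -2.  -24.   90.2] ((-0.02425196021795273, -24.047901153564453), 8.349105834960938)
[ -0.37529016 -21.87490541  65.06600813] [1.44336041 0.24466988 1.64959146] 0.01664315894032357 18.9
```

Run:
```python
from h import *
x=w2g(r.state()["tcp_pos"])[0]
r.move_l(g2w([0,-20.3,65.3]),rate=.03)
r.move_gripper(0.0,20)
print(w2g(r.state()["tcp_pos"]),r.state()["wrist_force"])
plug(r.capture("wrist"))
print(r.move_l(g2w([0,-25,65.3]),rate=.02,until_force=5),w2g(r.state()["tcp_pos"]),r.state()["wrist_force"])
r.move_gripper(.024);r.wait(.3)
plug(r.capture("wrist"))
s=r.state();print(w2g(s["tcp_pos"]),s["wrist_force"],s["grip_width"],s["time"])
```

```text
[ -0.59630959 -20.18836129  64.75121023] [-0.4841722  -0.00288434 -1.30757206]
flange n 1252 tilt deg x,y [-0.52  0.25] z@c 47.1 circle [ -2.7 -20.9] 19.9
top 1088 [ -2.2 -21.1  90. ] ((-0.21416118741035461, -21.57880210876465), 8.128413200378418)
True [ -0.64119914 -21.30704044  64.77398183] [1.01024292 0.56953614 2.64226048]
flange n 1663 tilt deg x,y [0.01 0.72] z@c 47.29 circle [ -0.5 -22.2] 20.5
top 1130 [ -1.8 -22.5  90.1] ((-0.10896249860525131, -22.40045738220215), 8.208660125732422)
[ -1.75015305 -20.89213071  63.7372099 ] [-0.2000193   0.08330094  0.8611712 ] 0.024114822275265017 20.225
```

The plug is upright (0.7°), on the floor and wedged at y ≈ -21. Next I'll release it and slide the cursor.

Run:
```python
from h import *
q=gori2()
r.move_gripper(.045)
p=w2g(r.state()["tcp_pos"])
r.move_l(g2w([p[0],p[1],150]),q,rate=.15)
plug(r.capture("wrist"))
r.move_l(g2w([-59.5,74,125]),q,rate=.3)
c=r.capture("wrist")
g=w2g(cloud(c).reshape(-1,3)).reshape(420,560,3);re=hsvm(c,172,8,120)&(abs(g[...,0]+60)<20)&(abs(g[...,1]-70)<30)&(g[...,2]>66)&(g[...,2]<75)
print("tab",re.sum(),np.percentile(g[re],[2,50,98],axis=0).round(1))
r.move_l(g2w([-59.5,74,57]),q,rate=.15,until_force=8)
r.move_gripper(0.0,25)
s=r.state();print(w2g(s["tcp_pos"]),s["wrist_force"],s["grip_width"],s["time"])
```

```text
flange n 989 tilt deg x,y [-0.12  0.58] z@c 47.22 circle [ -0.  -22.1] 19.9
top 293 [ -0.  -23.   90.2] ((-0.2307664453983307, -22.66001319885254), 7.931167125701904)
tab 457 [[-69.5  68.9  68.3]
 [-60.9  74.3  70. ]
 [-50.9  79.6  71.3]]
[-58.45899755  74.20629365  58.30115518] [0.21654895 0.82420992 6.07643069] 0.011940618374580957 22.9083
```

```bash
cat >> h.py <<'E'
def ptr(c):
    g=w2g(cloud(c).reshape(-1,3)).reshape(420,560,3)
    re=hsvm(c,172,8,120)&(g[...,0]>-46)&(g[...,0]<-26)&(g[...,2]>40)&(g[...,2]<49)&(abs(g[...,1])<90)
    p=g[re];print("ptr",len(p),np.percentile(p,[3,50,97],axis=0).round(1)); return g,re
E
python3 - <<'E'
from h import *
r.move_l(g2w([-59.5,-21.2,58]),rate=.08)
s=r.state();print(w2g(s["tcp_pos"]),s["wrist_force"],s["grip_width"])
r.move_gripper(.03)
p=w2g(r.state()["tcp_pos"])
r.move_l(g2w([-59.5,p[1],130]),rate=.15)
r.move_l(g2w([-50,40,170]),rate=.25)
c=r.capture("wrist");plug(c);ptr(c)
c2=r.capture("top");plug(c2);ptr(c2)
print(r.state()["time"])
cv2.imwrite("pics/wr5.png",c["image"])
E
```

```text
[-58.59057946 -21.93979586  58.30627815] [ 5.02982539 -1.51991826  1.8445085 ] 0.011459086288692927
flange n 515 tilt deg x,y [-0.31  0.39] z@c 47.19 circle [ -0.5 -21.7] 20.1
top 168 [ -2.1 -23.7  90.4] ((-0.4160121977329254, -22.530750274658203), 7.390903949737549)
ptr 77 [[-44.5 -24.5  42.7]
 [-35.8 -22.7  44.5]
 [-27.5 -21.1  45.6]]
flange n 28 tilt deg x,y [ 0.19 -0.21] z@c 47.26 circle [  1.5 -29.1] 12.8
ptr 1 [[-45.  -22.2  42.9]
 [-45.  -22.2  42.9]
 [-45.  -22.2  42.9]]
25.7417
```

View pics/wr5.png

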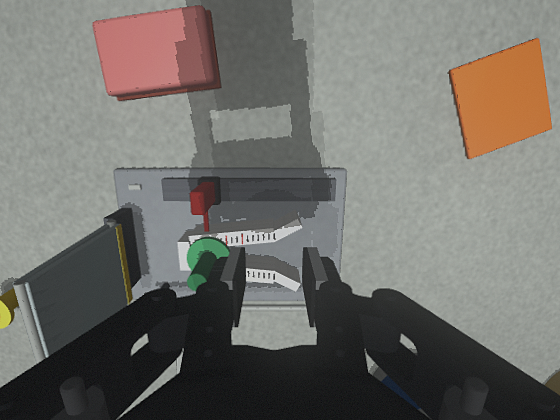

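The wrist view shows the pointer at (207,218) meeting the green flange at (207,252), and the cover still folded at (100,260). I'll take one near, straight-on check of their alignment.

Run:
```python
from h import *
r.move_gripper(.08)
r.move_l(g2w([12,-22,150]),gori2(),rate=.25);r.wait(.2)
for i in range(2):
    c=r.capture("wrist");plug(c);g,re=ptr(c)
    p=g[re];yy=[(p[abs(p[:,0]-x)<2][:,1].min(),p[abs(p[:,0]-x)<2][:,1].max()) for x in (-42,-38,-34,-30)]
    print("ptr mid by x",[round((a+b)/2,1) for a,b in yy])
    gm=hsvm(c,45,85,80)&(g[...,2]>43)&(g[...,2]<52)&(abs(g[...,0])<30)&(abs(g[...,1]+22)<30)
    f=g[gm];ww=[(x,f[abs(f[:,0]-x)<1.2][:,1]) for x in (-18,-15,-12,-9)]
    print("flange mid by x",[(x,round((v.min()+v.max())/2,1),round(v.max()-v.min(),1)) for x,v in ww if len(v)>3])
    b=f[f[:,0]<-2];h=cv2.convexHull(b[:,:2].astype(np.float32))[:,0].astype(float)
    h=h[h[:,0]<-4];A=np.c_[2*h,np.ones(len(h))];k=np.linalg.lstsq(A,(h**2).sum(1),rcond=None)[0];print("circle fit",k[:2].round(2),np.sqrt(k[2]+k[0]**2+k[1]**2).round(2))
m=(g[...,2]>36)&(g[...,2]<43)&(abs(g[...,0])<40)&~hsvm(c,172,8,120)&~hsvm(c,45,85,60);print("wall y range",np.percentile(g[m][:,1],[.5,99.5]))
cv2.imwrite("pics/wr6.png",cv2.resize(c["image"][80:340,130:420],None,fx=2.3,fy=2.3));print(r.state()["time"])
```

```text
flange n 1049 tilt deg x,y [0.13 0.51] z@c 47.24 circle [  0.  -22.1] 19.8
top 332 [  0.3 -22.7  90.3] ((-0.04122066870331764, -22.66419792175293), 7.801248550415039)
ptr 120 [[-45.4 -24.3  43.2]
 [-36.4 -22.7  44.6]
 [-27.4 -21.1  45.7]]
ptr mid by x [np.float64(-22.7), np.float64(-22.7), np.float64(-22.7), np.float64(-22.7)]
flange mid by x [(-18, np.float64(-21.9), np.float64(22.4)), (-15, np.float64(-21.5), np.float64(29.8)), (-12, np.float64(-21.9), np.float64(33.8)), (-9, np.float64(-22.0), np.float64(37.2))]
circle fit [ -0.31 -22.05] 20.44
flange n 1028 tilt deg x,y [-0.09  0.84] z@c 47.19 circle [  0.1 -22.1] 19.9
top 329 [ -0.  -22.7  90.2] ((0.43452680110931396, -22.74761390686035), 7.895355224609375)
ptr 119 [[-45.3 -24.3  43.2]
 [-36.1 -22.7  44.7]
 [-27.3 -21.1  46. ]]
ptr mid by x [np.float64(-22.7), np.float64(-22.7), np.float64(-22.7), np.float64(-22.7)]
flange mid by x [(-18, np.float64(-22.0), np.float64(22.4)), (-15, np.float64(-22.0), np.float64(29.0)), (-12, np.float64(-21.9), np.float64(33.9)), (-9, np.float64(-22.0), np.float64(37.2))]
circle fit [ -0.19 -22.08] 20.52
wall y range [-52.41449313  63.62105367]
27.0917
```

View pics/wr6.png

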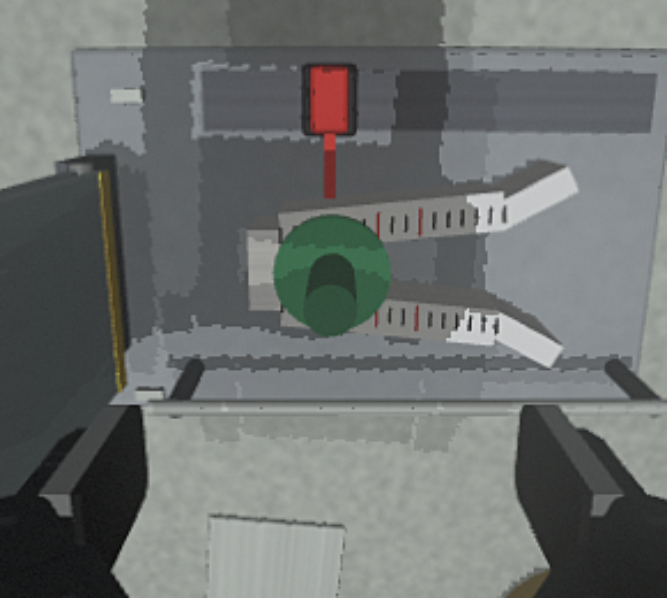

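The near view shows the pointer at (330,195) and the flange centre at (331,275). The pointer is about 0.8 mm too far along -y, so I'll nudge it.

Run:
```python
from h import *
q=gori2()
r.move_gripper(.03)
r.move_l(g2w([-59.5,-21.9,130]),q,rate=.25)
r.move_l(g2w([-59.5,-21.9,58]),q,rate=.15)
r.move_gripper(0.0,25);print(w2g(r.state()["tcp_pos"]))
r.move_l(g2w([-59.5,-21.1,58]),q,rate=.02);r.wait(.3);print(w2g(r.state()["tcp_pos"]))
r.move_gripper(.03)
r.move_l(g2w([-59.5,-21.5,130]),q,rate=.15)
r.move_l(g2w([12,-22,150]),q,rate=.25);r.move_gripper(.08);r.wait(.2)
c=r.capture("wrist");plug(c);g,re=ptr(c)
m=(abs(g[...,0])<36)&(g[...,1]<-75)&(g[...,1]>-125)&(g[...,2]>60);print("cover y",np.percentile(g[m][:,1],[5,50,95]),g[m][:,2].max())
print(r.state()["time"])
```

```text
[-58.14919477 -21.98453322  59.43628451]
[-58.13727108 -21.35932346  59.41840893]
flange n 1070 tilt deg x,y [-0.32  0.59] z@c 47.18 circle [  0.1 -22. ] 19.9
top 318 [  0.4 -22.   90.3] ((0.4003167152404785, -22.688526153564453), 7.848471164703369)
ptr 111 [[-45.7 -24.2  43.2]
 [-36.4 -22.6  44.6]
 [-27.2 -21.   45.6]]
cover y [-102.22419472  -96.23391854  -79.52962015] 238.99434922092402
31.7417
```

Run:
```python
from h import *
r.move_l(g2w([12,30,260]),rate=.2);r.wait(.5)
c=r.capture("side");W=w2g(cloud(c).reshape(-1,3));m=(abs(W[:,0])<32)&(W[:,1]<-75)&(W[:,1]>-150)&(W[:,2]>60)&(W[:,2]<170)
p=W[m];print(len(p),[np.median(p[abs(p[:,2]-z)<10,1]).round(1) for z in(80,140)])
print(r.sign_off(),r.state()["time"])
```

```text
1104 [np.float64(-110.1), np.float64(-109.0)]
the job is handed in; nothing more can be done
the job is handed in; nothing more can be done
```

I handed the job in at about 32 s: the cover is folded upright against its end stop, the green plug is wedged on the slot floor leaning about 0.6°, and the red pointer is level with its middle to about 0.5 mm. The plug first wedged leaning 5.5°, so I backed it off and slid it in again, and the tray plugs and other items were not touched.

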